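# Make up the weighing and titration kits

## Task

Make up the two practical kits from the stock on the bench: the weighing kit (brass weight, amber jar and small beaker) in the tray with three bays, and the titration kit (conical flask and blue-capped bottle) in the tray with two bays. Set every piece down gently, without dropping it, so that it stands upright on the tray's floor, one piece to a bay, in whichever bay of its own tray you like. Leave the large beaker standing where it is.

Things in the scene. Friction and masses are not known exactly. Their poses are not given: they have to be found in the camera images.
- tray_three: Weighing kit's tray: shallow light-grey plastic tray with THREE equal bays in a row along its y. Fixed; 94 mm (its x) by 216 mm (its y) outside, long side roughly across the robot's front. Origin: centre of its underside, on the bench. Walls and dividers 22 mm high above the bench, 3 mm thick; floor 3 mm thick. Each bay is 88 mm (x) by 68 mm (y) inside; bay centres at x = 0, y = -71, 0 and +71 mm.
- tray_two: Titration kit's tray: shallow light-grey plastic tray with TWO equal bays in a row along its y. Fixed; 94 mm (its x) by 216 mm (its y) outside, long side roughly across the robot's front. Origin: centre of its underside, on the bench. Walls and dividers 22 mm high above the bench, 3 mm thick; floor 3 mm thick. Each bay is 88 mm (x) by 103.5 mm (y) inside; bay centres at x = 0, y = -53 and +53 mm.
- weight: Solid brass 500 g laboratory weight: cylinder 40 mm in diameter and 46 mm high, with a knob of 24 mm on a thin neck on top, 63 mm high in all; about 0.5 kg. Origin: centre of its underside; z up its axis. Loose, upright at the start, in the row of stock across the bench.
- jar: Squat amber glass jar, 48 mm in diameter up to 46 mm height, with a white screw cap of 43 mm diameter from 52 to 70 mm height (70 mm in all); 90 to 180 g. Origin: centre of its underside; z up its axis. Loose, upright at the start, in the row of stock across the bench.
- beaker_small: The small one of the two clear glass beakers: open cup, 42 mm outside diameter, straight sided, 58 mm high, wall 3 mm; under 100 g. Origin: centre of its underside; z up its axis. Loose, upright at the start, in the row of stock across the bench.
- flask: Clear glass conical (Erlenmeyer) flask: base 64 mm in diameter, 8 mm high, above it a cone narrowing to a straight neck 25 mm in diameter from 72 to 102 mm height, with a rim of 30 mm diameter at the mouth; 108 mm high in all; about 75 g. Origin: centre of its underside; z up its axis. Loose, upright at the start, in the row of stock across the bench.
- bottle: Plain off-white plastic reagent bottle: round body 46 mm in diameter up to 78 mm height, sloping shoulder, ribbed blue screw cap of 29 mm diameter from 90 to 112 mm height (112 mm in all); 80 to 200 g. Origin: centre of its underside; z up its axis. Loose, upright at the start, in the row of stock across the bench.
- beaker_big: The large one of the two clear glass beakers, 68 mm outside diameter, 88 mm high. It belongs to neither kit and stays where it is. Origin: centre of its underside; z up its axis. Loose, upright at the start, in the row of stock across the bench.

How it is judged:
At the end, for the whole second after the job is handed in: Weight, jar and small beaker in the three-bay tray, flask and bottle in the two-bay tray, one to a bay, upright (0.1 rad), underside 4 mm or less off the floor, axis within 30 mm (tray x) and 24 mm (three-bay) or 34 mm (two-bay) (tray y) of the bay centre, released, at rest (x of weight in the frame of tray_three between -0.03 and 0.03 m and z of weight in the frame of tray_three between -0.001 and 0.007 m and angle between each of weight, jar, beaker_small, flask, bottle's own z axis and vertical below 0.1 rad and linear speed of each of weight, jar, beaker_small, flask, bottle below 0.02 m/s and contact force between each of weight, jar, beaker_small, flask, bottle and the fingers below 0.1 N and x of jar in the frame of tray_three between -0.03 and 0.03 m and z of jar in the frame of tray_three between -0.001 and 0.007 m and x of beaker_small in the frame of tray_three between -0.03 and 0.03 m and z of beaker_small in the frame of tray_three between -0.001 and 0.007 m and (y of weight in the frame of tray_three between -0.095 and -0.047 m or y of jar in the frame of tray_three between -0.095 and -0.047 m or y of beaker_small in the frame of tray_three between -0.095 and -0.047 m) and (y of weight in the frame of tray_three between -0.024 and 0.024 m or y of jar in the frame of tray_three between -0.024 and 0.024 m or y of beaker_small in the frame of tray_three between -0.024 and 0.024 m) and (y of weight in the frame of tray_three between 0.047 and 0.095 m or y of jar in the frame of tray_three between 0.047 and 0.095 m or y of beaker_small in the frame of tray_three between 0.047 and 0.095 m) and x of flask in the frame of tray_two between -0.03 and 0.03 m and z of flask in the frame of tray_two between -0.001 and 0.007 m and x of bottle in the frame of tray_two between -0.03 and 0.03 m and z of bottle in the frame of tray_two between -0.001 and 0.007 m and (y of flask in the frame of tray_two between -0.0872 and -0.0192 m or y of bottle in the frame of tray_two between -0.0872 and -0.0192 m) and (y of flask in the frame of tray_two between 0.0192 and 0.0872 m or y of bottle in the frame of tray_two between 0.0192 and 0.0872 m)); the robot touches nothing.
It fails at once if the large beaker is moved more than 25 mm from where it stood, or is tipped over (distance of beaker_big from where it was at the start of the episode above 0.025 m or angle between beaker_big's own z axis and vertical above 0.5 rad).
It fails at once if a kit piece is dropped or thrown (faster than 0.6 m/s, a fall of some 18 mm, with no finger on it) ((linear speed of weight above 0.6 m/s and contact force between weight and the fingers below 0.01 N) or (linear speed of jar above 0.6 m/s and contact force between jar and the fingers below 0.01 N) or (linear speed of beaker_small above 0.6 m/s and contact force between beaker_small and the fingers below 0.01 N) or (linear speed of flask above 0.6 m/s and contact force between flask and the fingers below 0.01 N) or (linear speed of bottle above 0.6 m/s and contact force between bottle and the fingers below 0.01 N)).
It also fails if it takes over 136 s, if anything falls off the work surface, if the arm or the gripper's body presses on something with over 40 N, if the wrist force passes 120 N, or if a joint passes its speed limit or range.

## Robot

A 6-joint arm with a two-finger parallel gripper is mounted at the origin on the work surface. World frame = base frame: x ahead of the robot, y to its left, z up, the work surface at z = 0. Lengths are in m, angles in rad, forces in N, time in s.
With the tool pointing down it reaches from about 0.225 to 0.725 m from the base axis. Payload 3.1 kg.
Tool frame: the origin (TCP) lies at the very end of the fingers, on their centre line; the grasp point (between the pads) lies 19 mm behind it; z points along the fingers, y is the line along which they close (so a half turn about z gives the same grasp; the last joint's range is limited). The gripper opens to 85 mm and grips with 20 to 120 N. Pads are 22 mm wide; open, the fingers measure 114 mm over their backs; the gripper's body (76 mm by 85 mm) begins 54 mm behind the grasp point. The pads swing forward as they close: fully open they stand 13 mm farther back than shut.
Start: joints at [1.035, 0.048, 0.099, 1.622, 0, 1.443], TCP at [0.208, 0.482, 0.231] pointing down, gripper open.
Joint ranges: [-2.91, 2.91], [-0.99, 1.94], [-1.21, 1.42], [-2.12, 2.29], [-1.49, 1.47], [-3.14, 3.14]. Speed limits (rad/s): [2.79, 2.79, 3.14, 3.14, 3.14, 3.14].

## Interface

Orientations are given as [roll, pitch, yaw] about the fixed x, y, z axes, in that order (R = Rz(yaw) Ry(pitch) Rx(roll)).
In Python, from station import arm gives the robot as it stands.
- The arm moves only by the tool send_rows, never from a script. Its argument "series" is a list of rows, each an object with "linear": the shift along the tool's x, y, z as a fraction of full scale, a list of three; "angular": the turn, a rotation vector about the tool's x, y, z as a fraction of full scale, a list of three; "fingers": the closure, from 0 (fully open) to 1 (shut). In form: [{"linear": [tx, ty, tz], "angular": [ax, ay, az], "fingers": fingers}, ...]. A call has 1 to 8 rows; each row shifts and turns the commanded pose from where the row before left it, along the tool's axes as they then stand; what a row does not reach is not made up. Full scale, the value 1, is 150 mm for a shift and 180 degrees for a turn. A row lasts 1/12 s, in which the tool goes at most 41.7 mm and 7.16 degrees, less where a joint would pass 70% of its speed; a pose out of reach is approached as far as the arm can. A call with a number of a shift or a turn outside -1 to 1 is refused whole. A call with a gripper value outside its range is refused whole. The fingers move at their own pace and stop on an object; the grip force is fixed at half the most. Time passes only in rows, so rows that do not move let the fingers close. It gives the time, the measured TCP pose, the force, the opening and the grip force at its end, in the units of the state.
- arm.get_obs(): the state, without advancing time (a new reading comes with each control period).
- arm.get_image(name): name is "scene" or "top" or "wrist"; returns the picture (384x512x3 uint8, red, green, blue); there is no depth.
- arm.camera_model(name): a dict with "fx", "fy", "cx", "cy" (pixels), "rvec" (rotation vector, rad) and "tvec" (3), from world to camera coordinates, as OpenCV has them. Camera axes: x right, y down, z forward; pixel columns grow to the right and rows downward; lengths in m; the calibration is good to about 2 mm. A picture is of the moment at which its call begins: read the wrist's pose just before it. camera_model takes no time and is no camera call; for the wrist camera it gives the pose at the moment of the call.
- arm.job_done(): hands the job in; it is judged then, once.
The state is a dict: "clock": time; "qpos": joint angles; "dq": joint speeds; "joint_efforts": joint torques, N m; "position": TCP position; "tcp_rot": TCP orientation; "wrist_force": force on the tool from outside, world axes, zero at the start; "moment": the same for the moment, N m; "gripper_width": opening from 0.0 (shut) to 1.0 (fully open); "grasp_force": force on a finger pad.
Only numpy, scipy, OpenCV 4.12 (cv2) and the standard library are available. Lean on these libraries where they do the work, as an engineer would, in place of code of your own. Each camera call takes 0.05 s, during which the arm holds its last target. There are 200 camera calls.

## Working session

There is one attempt and no reset: what is moved stays moved. The work goes in short steps, Python scripts to look and compute and a tool call to move; the robot and the scene stay as the last step left them, time stands still between calls to the robot, and variables do not carry over. Pictures are saved under pics/ and viewed, at most 16 in all, crops included, and the job is handed in when it is done.

Besides the shell and the picture viewer there is one more tool, called after ">>>" as name(argument=value, ...), one argument or row to a line, values as JSON. send_rows: Moves the arm, as the interface text tells. Shift numbers are shares of 150 mm and turn numbers shares of 180 degrees, none past 1 either way. Its arguments: {"type":"object","properties":{"series":{"type":"array","items":{"type":"object","properties":{"linear":{"type":"array","items":{"type":"number","minimum":-1,"maximum":1}},"angular":{"type":"array","items":{"type":"number","minimum":-1,"maximum":1}},"fingers":{"type":"number"}}}}},"required":["series"]}

```bash
ls; mkdir -p pics; python3 - <<'E'
from station import arm
import cv2
o=arm.get_obs();print({k:o[k] for k in('clock','position','tcp_rot','gripper_width','wrist_force')})
for n in("scene","top"):
    cv2.imwrite(f"pics/{n}0.png",arm.get_image(n)[:,:,::-1]);print(n,arm.camera_model(n))
print(arm.camera_model("wrist"))
E
```

```text
pics
{'clock': 0.0, 'position': array([0.20790213, 0.48142412, 0.23009136]), 'tcp_rot': array([-3.13924426e+00, -2.55034233e-04,  2.73383831e+00]), 'gripper_width': 1.0012706291047597, 'wrist_force': array([-0.42851993,  0.70000324, -0.90065694])}
scene {'fx': 362.85691714256467, 'fy': 362.85691714256467, 'cx': 258.9445111088259, 'cy': 196.13410576455786, 'rvec': array([ 2.36093018,  0.56594378, -0.20068411]), 'tvec': array([-0.51468773, -0.15997321,  1.10181704])}
top {'fx': 462.4222706871962, 'fy': 462.4222706871962, 'cx': 260.03640638527355, 'cy': 188.08250243606756, 'rvec': array([ 2.21975587, -2.15902142,  0.09538071]), 'tvec': array([-0.03371893,  0.53702117,  1.13358412])}
{'fx': 268.1345177986111, 'fy': 268.1345177986111, 'cx': 256.90317004335816, 'cy': 192.94458926623784, 'rvec': array([-2.4298976 , -1.59772865, -0.21291349]), 'tvec': array([-0.52410985, -0.03594896,  0.37834553])}
```

View pics/scene0.png

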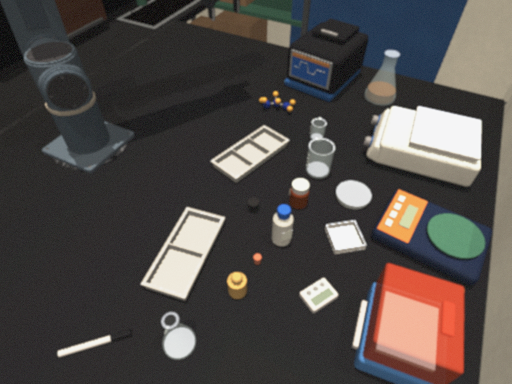

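View pics/top0.png

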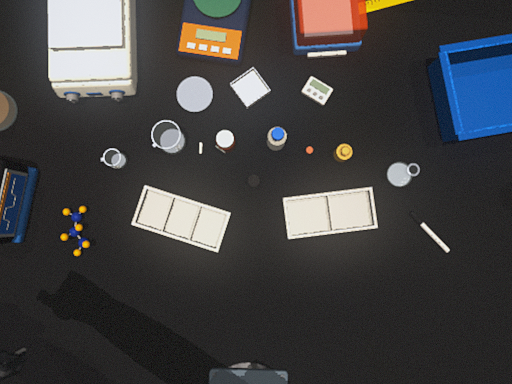

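```bash
cat > h.py <<'E'
import numpy as np,cv2
from scipy.spatial.transform import Rotation as Ro
from station import arm
def ray(m,uv):
    R=cv2.Rodrigues(np.array(m['rvec']))[0];c=-R.T@m['tvec']
    d=R.T@np.array([(uv[0]-m['cx'])/m['fx'],(uv[1]-m['cy'])/m['fy'],1]);return c,d/np.linalg.norm(d)
def onz(m,uv,z):
    c,d=ray(m,uv);return c+d*(z-c[2])/d[2]
def tri(a,b):
    (c1,d1),(c2,d2)=a,b
    s=np.linalg.lstsq(np.c_[d1,-d2],c2-c1,rcond=None)[0]
    p,q=c1+s[0]*d1,c2+s[1]*d2;return (p+q)/2,np.linalg.norm(p-q)
def proj(m,P):
    R=cv2.Rodrigues(np.array(m['rvec']))[0];p=R@np.array(P)+m['tvec'];return m['fx']*p[0]/p[2]+m['cx'],m['fy']*p[1]/p[2]+m['cy']
def blobs(mask,amin=8):
    n,_,st,ce=cv2.connectedComponentsWithStats(mask.astype('uint8'))
    return [(ce[i].round(1),st[i].tolist()) for i in range(1,n) if st[i][4]>=amin]
def to(x,y,z,yaw=None):
    """shift in tool axes/150mm (total), yaw turn fraction, from the present pose"""
    o=arm.get_obs();R=Ro.from_euler('xyz',o['tcp_rot'])
    d=R.inv().apply(np.array([x,y,z])-o['position'])/.15
    out={'t':round(o['clock'],2),'lin':d.round(3).tolist(),'yaw':round(o['tcp_rot'][2],3)}
    if yaw is not None:
        T=Ro.from_euler('xyz',[np.pi,0,yaw]);out['ang']=((R.inv()*T).as_rotvec()/np.pi).round(4).tolist()
    print(out)
E
python3 - <<'E'
from h import *
import cv2
t=cv2.imread('pics/top0.png');s=cv2.imread('pics/scene0.png')
cv2.imwrite('pics/tc.png',cv2.resize(t[120:260,90:430],None,fx=2.3,fy=2.3,interpolation=2))
cv2.imwrite('pics/sc.png',cv2.resize(s[100:370,130:400],None,fx=2.2,fy=2.2,interpolation=2))
for n,im in(('top',t),('scene',s)):
    h=cv2.cvtColor(im,cv2.COLOR_BGR2HSV);H,S,V=cv2.split(h)
    print(n,'blue',blobs((H>100)&(H<125)&(S>150)&(V>90),15))
    print('yel',blobs((H>14)&(H<28)&(S>120)&(V>80),20))
    print('white',blobs((S<60)&(V>150),25))
m=arm.camera_model('top')
print(arm.camera_model('wrist')); c,d=ray(arm.camera_model('wrist'),(256,192));print(c,d)
E
```

```text
top blue [(array([478.5,  89.1]), [438, 34, 74, 107, 5721]), (array([277.3, 133.5]), [272, 128, 12, 12, 115]), (array([ 24.1, 206. ]), [14, 168, 22, 75, 244]), (array([ 75.5, 216.7]), [71, 212, 10, 10, 67]), (array([ 73.2, 231.8]), [69, 227, 10, 10, 59]), (array([ 80.9, 241.4]), [78, 238, 9, 10, 39])]
yel [(array([382.6,   3.7]), [365, 0, 49, 13, 326]), (array([210. ,  40.4]), [178, 23, 63, 36, 1073]), (array([343.3, 151.9]), [334, 143, 19, 19, 253]), (array([  3.6, 194.6]), [0, 178, 9, 35, 68]), (array([ 82.3, 208.8]), [78, 205, 9, 8, 50]), (array([ 65.8, 211.3]), [62, 208, 9, 8, 53]), (array([ 78.6, 227. ]), [75, 224, 8, 7, 46]), (array([ 63.8, 236.5]), [60, 233, 9, 8, 57]), (array([ 86., 244.]), [83, 241, 7, 7, 45]), (array([ 76.6, 252.3]), [73, 249, 8, 8, 49])]
white [(array([88.9, 46. ]), [47, 0, 88, 98, 7418]), (array([210.5,  35.1]), [196, 30, 30, 12, 214]), (array([328.1,  33. ]), [305, 31, 47, 5, 80]), (array([190.7,  45.1]), [187, 42, 9, 7, 47]), (array([202.6,  47. ]), [199, 44, 8, 7, 46]), (array([214.4,  48.6]), [211, 46, 8, 6, 46]), (array([226.6,  50.4]), [223, 48, 8, 
[... 2016 characters left out ...]
206, 17, 22, 184]), (array([392.9, 213.9]), [390, 211, 7, 7, 39]), (array([282.3, 221.4]), [273, 214, 20, 14, 168]), (array([388.5, 222. ]), [385, 219, 8, 7, 42]), (array([345.2, 235.6]), [326, 220, 40, 32, 889]), (array([318.4, 293.9]), [300, 278, 38, 33, 741]), (array([359.6, 323.4]), [353, 300, 14, 47, 288]), (array([177.5, 339.1]), [161, 312, 34, 47, 919]), (array([ 83.4, 345.7]), [57, 335, 54, 22, 357])]
{'fx': 268.1345177986111, 'fy': 268.1345177986111, 'cx': 256.90317004335816, 'cy': 192.94458926623784, 'rvec': array([-2.4298976 , -1.59772865, -0.21291349]), 'tvec': array([-0.52410985, -0.03594896,  0.37834553])}
[0.14784505 0.50806248 0.37301897] [ 0.23831348 -0.10922522 -0.9650267 ]
```

View pics/tc.png

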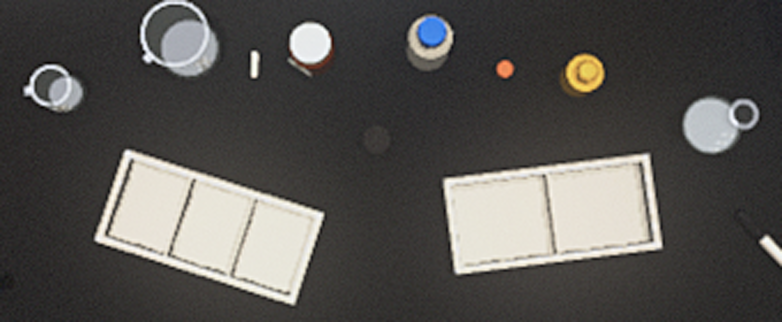

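View pics/sc.png

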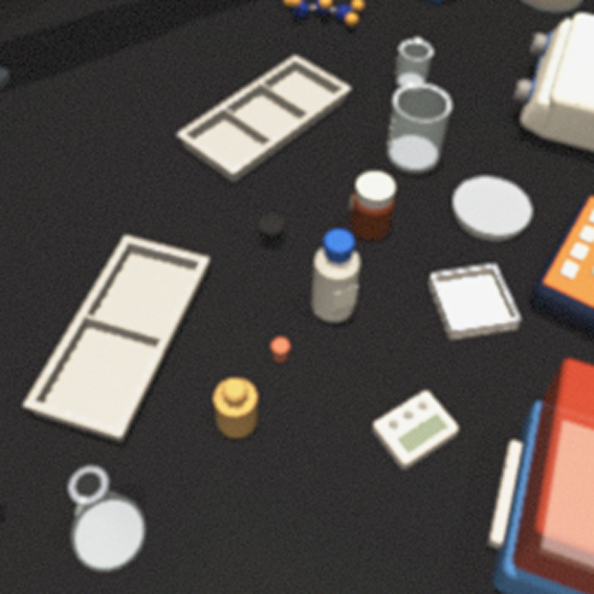

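```bash
python3 - <<'E'
from h import *
mt,ms=arm.camera_model('top'),arm.camera_model('scene')
T=lambda p:(p[0]/2.3+90-.28,p[1]/2.3+120-.28)
S=lambda p:(p[0]/2.2+130-.27,p[1]/2.2+100-.27)
for n,a,b in [('flask',(743,113),(89,485)),('small',(51,85),(415,50)),('big',(175,34),(421,104)),('jar',(310,43),(375,185)),('bottle',(431,31),(339,240)),('weight',(590,71),(235,386)),('flaskbase',(710,125),(108,533))]:
    p,e=tri(ray(mt,T(a)),ray(ms,S(b)));print(n,p.round(4),'res',round(e,4))
for n,A,B in [('t3',[(127,150),(323,212),(296,304),(95,241)],[(351,88),(235,178),(179,132),(297,56)]),('t2',[(445,178),(650,154),(661,247),(457,273)],[(209,258),(122,437),(25,404),(125,237)])]:
    P=np.array([tri(ray(mt,T(a)),ray(ms,S(b)))[0] for a,b in zip(A,B)])
    Q=np.array([onz(mt,T(a),.022) for a in A])
    print(n,P.round(3).tolist(),Q[:,:2].round(3).tolist())
    for X in (P,Q):
        v=X[0]-X[1]+X[3]-X[2];print(' c',X.mean(0).round(4),'long',np.linalg.norm(v[:2])/2,'wid',np.linalg.norm((X[0]-X[3]+X[1]-X[2])[:2])/2,'yaw(y axis dir-90)',np.arctan2(v[1],v[0])-np.pi/2)
c=mt;print(ray(mt,(256,192))[0],ray(ms,(256,192))[0])
E
```

```text
flask [ 0.5871 -0.3696  0.1091] res 0.0034
small [0.6016 0.3414 0.0592] res 0.002
big [0.6549 0.209  0.0857] res 0.0027
jar [0.6526 0.0711 0.0708] res 0.0032
bottle [ 0.6609 -0.053   0.112 ] res 0.0033
weight [ 0.6333 -0.222   0.0676] res 0.0061
flaskbase [ 0.5858 -0.3697  0.003 ] res 0.0026
t3 [[0.54, 0.268, 0.023], [0.478, 0.055, 0.014], [0.381, 0.081, 0.028], [0.442, 0.299, 0.021]] [[0.537, 0.267], [0.476, 0.054], [0.377, 0.079], [0.439, 0.297]]
 c [0.46   0.176  0.0213] long 0.22419296371338732 wid 0.10182465567110088 yaw(y axis dir-90) -0.2768481043248019
 c [0.4574 0.1743 0.022 ] long 0.2240692335234996 wid 0.10279023622663096 yaw(y axis dir-90) -0.27661092547754773
t2 [[0.518, -0.076, 0.026], [0.552, -0.297, 0.024], [0.45, -0.31, 0.024], [0.416, -0.091, 0.023]] [[0.517, -0.077], [0.549, -0.299], [0.449, -0.312], [0.415, -0.092]]
 c [ 0.4841 -0.1933  0.0241] long 0.22249773115008722 wid 0.10254782202436921 yaw(y axis dir-90) 0.15149304926776175
 c [ 0.4823 -0.1952  0.022 ] long 0.22351981446127808 wid 0.10213162839732973 yaw(y axis dir-90) 0.14858136899527352
[ 0.45185667 -0.00532666  1.17061473] [ 0.83541142 -0.53023609  0.72486765]
```

>>> send_rows(
  series=[
    {"linear": [0,0,0],"angular": [0,0,0.038],"fingers": 0},
    {"linear": [0,0,0],"angular": [0,0,0.038],"fingers": 0},
    {"linear": [0,0,0],"angular": [0,0,0.038],"fingers": 0},
    {"linear": [0,0,0],"angular": [0,0,0.038],"fingers": 0},
    {"linear": [0,0,0],"angular": [0,0,0.038],"fingers": 0},
    {"linear": [0,0,0],"angular": [0,0,0.038],"fingers": 0},
    {"linear": [0,0,0],"angular": [0,0,0.038],"fingers": 0},
    {"linear": [0,0,0],"angular": [0,0,0.038],"fingers": 0},
  ],
)

```text
clock: 0.77
position: [0.208, 0.4816, 0.2306]
tcp_rot: [-3.141, 0.001, 1.773]
wrist_force: [-0.6, 0.7, 0.0]
gripper_width: 1.0
grasp_force: 0.0
```

>>> send_rows(
  series=[
    {"linear": [0,0,0],"angular": [0,0,0.038],"fingers": 0},
    {"linear": [0,0,0],"angular": [0,0,0.038],"fingers": 0},
    {"linear": [0,0,0],"angular": [0,0,0.038],"fingers": 0},
    {"linear": [0,0,0],"angular": [0,0,0.038],"fingers": 0},
    {"linear": [0,0,0],"angular": [0,0,0],"fingers": 0},
  ],
)

```text
clock: 1.18
position: [0.2081, 0.4816, 0.2306]
tcp_rot: [-3.141, 0.001, 1.299]
wrist_force: [0.1, 0.7, 0.0]
gripper_width: 0.998
grasp_force: 0.0
```

```bash
python3 - <<'E'
from h import *
to(.6016,.3414,.14,1.294);print(arm.get_obs()['position'])
E
```

```text
{'t': 1.18, 'lin': [-0.196, 2.779, 0.603], 'yaw': np.float64(1.299), 'ang': [-0.0001, 0.0004, 0.0017]}
[0.20805435 0.48164692 0.23061971]
```

>>> send_rows(
  series=[
    {"linear": [-0.02,0.23,0],"angular": [0,0,0.0017],"fingers": 0},
    {"linear": [-0.02,0.23,0],"angular": [0,0,0],"fingers": 0},
    {"linear": [-0.02,0.23,0],"angular": [0,0,0],"fingers": 0},
    {"linear": [-0.02,0.23,0],"angular": [0,0,0],"fingers": 0},
    {"linear": [-0.02,0.23,0.1],"angular": [0,0,0],"fingers": 0},
    {"linear": [-0.02,0.23,0.1],"angular": [0,0,0],"fingers": 0},
    {"linear": [-0.02,0.23,0.1],"angular": [0,0,0],"fingers": 0},
    {"linear": [-0.02,0.23,0.1],"angular": [0,0,0],"fingers": 0},
  ],
)

```text
clock: 1.85
position: [0.4688, 0.3832, 0.1703]
tcp_rot: [-3.141, 0.0, 1.299]
wrist_force: [-0.6, 1.0, 0.1]
gripper_width: 1.003
grasp_force: 0.0
```

>>> send_rows(
  series=[
    {"linear": [-0.01,0.23,0.1],"angular": [0,0,0],"fingers": 0},
    {"linear": [-0.01,0.23,0.1],"angular": [0,0,0],"fingers": 0},
    {"linear": [0,0.23,0],"angular": [0,0,0],"fingers": 0},
    {"linear": [0,0.25,0],"angular": [0,0,0],"fingers": 0},
    {"linear": [0,0,0],"angular": [0,0,0],"fingers": 0},
    {"linear": [0,0,0],"angular": [0,0,0],"fingers": 0},
  ],
)

```text
clock: 2.35
position: [0.6034, 0.3412, 0.1384]
tcp_rot: [-3.139, 0.002, 1.295]
wrist_force: [0.2, 0.4, 0.1]
gripper_width: 0.996
grasp_force: 0.0
```

```bash
python3 - <<'E'
from h import *
to(.6016,.3414,.022,1.294);m=arm.camera_model('wrist')
im=arm.get_image('wrist')[:,:,::-1].copy()
print(proj(m,(.6016,.3414,.058)),proj(m,(.6016,.3414,0)))
cv2.imwrite('pics/w1.png',im)
E
```

```text
{'t': 2.35, 'lin': [-0.0, -0.01, 0.776], 'yaw': np.float64(1.295), 'ang': [-0.0009, 0.0008, 0.0005]}
(np.float64(253.39919008864808), np.float64(199.46343904486218)) (np.float64(254.2133951524841), np.float64(183.77760041526514))
```

View pics/w1.png

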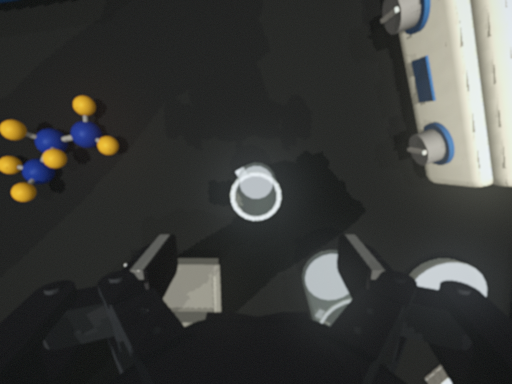

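```bash
python3 - <<'E'
from h import *
m=arm.camera_model('wrist')
p=onz(m,(256,193.5),.058);print(p,onz(m,(257,181),.003))
to(p[0],p[1],.022)
E
```

```text
[0.60406684 0.34666114 0.058     ] [0.60440982 0.34500403 0.003     ]
{'t': 2.4, 'lin': [0.033, 0.005, 0.784], 'yaw': np.float64(1.297)}
```

>>> send_rows(
  series=[
    {"linear": [0.025,0,0.2],"angular": [0,0,0],"fingers": 0},
    {"linear": [0,0,0.2],"angular": [0,0,0],"fingers": 0},
    {"linear": [0,0,0.2],"angular": [0,0,0],"fingers": 0},
    {"linear": [0,0,0.14],"angular": [0,0,0],"fingers": 0},
    {"linear": [0,0,0.04],"angular": [0,0,0],"fingers": 0},
    {"linear": [0,0,0],"angular": [0,0,0],"fingers": 0.5},
    {"linear": [0,0,0],"angular": [0,0,0],"fingers": 1},
    {"linear": [0,0,0],"angular": [0,0,0],"fingers": 1},
  ],
)

```text
clock: 3.07
position: [0.6046, 0.3477, 0.0276]
tcp_rot: [3.138, -0.003, 1.297]
wrist_force: [0.4, -0.0, 0.6]
gripper_width: 0.609
grasp_force: 0.0
```

>>> send_rows(
  series=[
    {"linear": [0,0,0],"angular": [0,0,0],"fingers": 1},
    {"linear": [0,0,0],"angular": [0,0,0],"fingers": 1},
    {"linear": [0,0,0],"angular": [0,0,0],"fingers": 1},
    {"linear": [0,0,0],"angular": [0,0,0],"fingers": 1},
  ],
)

```text
clock: 3.4
position: [0.6054, 0.3477, 0.0281]
tcp_rot: [3.137, -0.004, 1.296]
wrist_force: [0.5, 0.4, 6.0]
gripper_width: 0.472
grasp_force: 60.9
```

```bash
python3 - <<'E'
from h import *
to(.478,.2435,.065,1.294)
E
```

```text
{'t': 3.4, 'lin': [-0.898, -0.628, -0.253], 'yaw': np.float64(1.296), 'ang': [0.0014, -0.0014, 0.0007]}
```

>>> send_rows(
  series=[
    {"linear": [0,0,-0.08],"angular": [0,0,0],"fingers": 1},
    {"linear": [0,0,-0.15],"angular": [0,0,0],"fingers": 1},
    {"linear": [0,0,-0.1],"angular": [0,0,0],"fingers": 1},
    {"linear": [-0.1,-0.07,0],"angular": [0,0,0],"fingers": 1},
    {"linear": [-0.2,-0.14,0],"angular": [0,0,0],"fingers": 1},
    {"linear": [-0.2,-0.14,0],"angular": [0,0,0],"fingers": 1},
    {"linear": [-0.2,-0.14,0],"angular": [0,0,0],"fingers": 1},
    {"linear": [-0.12,-0.08,0],"angular": [0,0,0],"fingers": 1},
  ],
)

```text
clock: 4.07
position: [0.4843, 0.2493, 0.0738]
tcp_rot: [-3.139, 0.002, 1.296]
wrist_force: [-0.9, -1.5, -0.5]
gripper_width: 0.472
grasp_force: 60.6
```

>>> send_rows(
  series=[
    {"linear": [-0.07,-0.06,0],"angular": [0,0,0],"fingers": 1},
    {"linear": [0,0,0],"angular": [0,0,0],"fingers": 1},
    {"linear": [0,0,0],"angular": [0,0,0],"fingers": 1},
  ],
)

```text
clock: 4.32
position: [0.4763, 0.2436, 0.0746]
tcp_rot: [3.14, -0.001, 1.295]
wrist_force: [0.8, -0.6, -0.8]
gripper_width: 0.466
grasp_force: 60.6
```

```bash
python3 - <<'E'
from h import *
to(.478,.2435,.031,1.294)
cv2.imwrite('pics/w2.png',arm.get_image('wrist')[:,:,::-1])
E
```

```text
{'t': 4.32, 'lin': [0.002, 0.011, 0.291], 'yaw': np.float64(1.295), 'ang': [0.0004, -0.0003, 0.0005]}
```

View pics/w2.png

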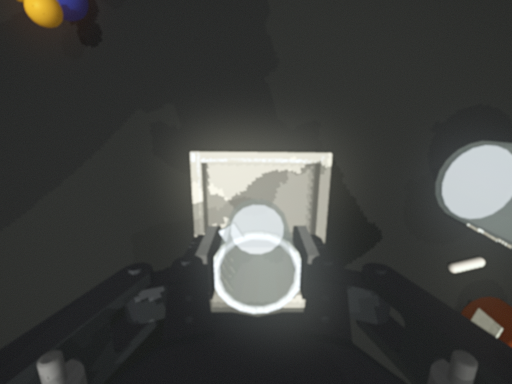

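>>> send_rows(
  series=[
    {"linear": [0,0.01,0.08],"angular": [0,0,0],"fingers": 1},
    {"linear": [0,0,0.1],"angular": [0,0,0],"fingers": 1},
    {"linear": [0,0,0.05],"angular": [0,0,0],"fingers": 1},
    {"linear": [0,0,0.03],"angular": [0,0,0],"fingers": 1},
    {"linear": [0,0,0.01],"angular": [0,0,0],"fingers": 1},
    {"linear": [0,0,0],"angular": [0,0,0],"fingers": 1},
  ],
)

```text
clock: 4.87
position: [0.4773, 0.2434, 0.0325]
tcp_rot: [-3.14, 0.001, 1.296]
wrist_force: [-1.5, -0.4, -1.1]
gripper_width: 0.473
grasp_force: 60.6
```

>>> send_rows(
  series=[
    {"linear": [0,0,0.01],"angular": [0,0,0],"fingers": 1},
    {"linear": [0,0,0],"angular": [0,0,0],"fingers": 1},
    {"linear": [0,0,0],"angular": [0,0,0],"fingers": 1},
  ],
)

```text
clock: 5.12
position: [0.478, 0.2435, 0.0324]
tcp_rot: [3.141, -0.001, 1.296]
wrist_force: [-0.3, 0.0, -1.1]
gripper_width: 0.473
grasp_force: 60.6
```

>>> send_rows(
  series=[
    {"linear": [0,0,0.01],"angular": [0,0,0],"fingers": 1},
    {"linear": [0,0,0],"angular": [0,0,0],"fingers": 1},
    {"linear": [0,0,0],"angular": [0,0,0],"fingers": 1},
  ],
)

```text
clock: 5.37
position: [0.4782, 0.2435, 0.0311]
tcp_rot: [3.14, -0.001, 1.296]
wrist_force: [0.4, -0.6, 1.4]
gripper_width: 0.47
grasp_force: 60.7
```

>>> send_rows(
  series=[
    {"linear": [0,0,0.008],"angular": [0,0,0],"fingers": 1},
    {"linear": [0,0,0],"angular": [0,0,0],"fingers": 1},
    {"linear": [0,0,0],"angular": [0,0,0],"fingers": 1},
  ],
)

```text
clock: 5.62
position: [0.4783, 0.2435, 0.031]
tcp_rot: [3.14, -0.001, 1.296]
wrist_force: [-2.4, -1.0, 5.7]
gripper_width: 0.471
grasp_force: 61.4
```

>>> send_rows(
  series=[
    {"linear": [0,0,0],"angular": [0,0,0],"fingers": 0.45},
    {"linear": [0,0,0],"angular": [0,0,0],"fingers": 0.4},
    {"linear": [0,0,0],"angular": [0,0,0],"fingers": 0.4},
    {"linear": [0,0,-0.05],"angular": [0,0,0],"fingers": 0.4},
    {"linear": [0,0,-0.1],"angular": [0,0,0],"fingers": 0.4},
    {"linear": [0,0,-0.2],"angular": [0,0,0],"fingers": 0.2},
    {"linear": [0,0,-0.2],"angular": [0,0,0],"fingers": 0},
    {"linear": [0,0,-0.1],"angular": [0,0,0],"fingers": 0},
  ],
)

```text
clock: 6.28
position: [0.4791, 0.2439, 0.1307]
tcp_rot: [3.138, -0.003, 1.296]
wrist_force: [0.4, 0.5, 1.0]
gripper_width: 0.987
grasp_force: 0.0
```

```bash
python3 - <<'E'
from h import *
to(.6526,.0711,.14,1.294)
E
```

```text
{'t': 6.28, 'lin': [-0.794, 1.426, -0.059], 'yaw': np.float64(1.296), 'ang': [0.0013, -0.0009, 0.0006]}
```

>>> send_rows(
  series=[
    {"linear": [-0.12,0.2,-0.06],"angular": [0,0,0],"fingers": 0},
    {"linear": [-0.12,0.2,0],"angular": [0,0,0],"fingers": 0},
    {"linear": [-0.12,0.2,0],"angular": [0,0,0],"fingers": 0},
    {"linear": [-0.12,0.2,0],"angular": [0,0,0],"fingers": 0},
    {"linear": [-0.12,0.2,0],"angular": [0,0,0],"fingers": 0},
    {"linear": [-0.12,0.2,0],"angular": [0,0,0],"fingers": 0},
    {"linear": [-0.074,0.226,0],"angular": [0,0,0],"fingers": 0},
    {"linear": [0,0,0],"angular": [0,0,0],"fingers": 0},
  ],
)

```text
clock: 6.95
position: [0.6551, 0.0655, 0.1329]
tcp_rot: [3.14, 0.002, 1.29]
wrist_force: [-0.8, 0.3, -1.2]
gripper_width: 0.999
grasp_force: 0.0
```

```bash
python3 - <<'E'
from h import *
m=arm.camera_model('wrist');im=arm.get_image('wrist')[:,:,::-1].copy()
H,S,V=cv2.split(cv2.cvtColor(im,cv2.COLOR_BGR2HSV))
u=proj(m,(.6526,.0711,.07));print(u)
for c,s in blobs((S<60)&(V>140),200):
    print(c,s,onz(m,c,.07))
c,s=min(blobs((S<60)&(V>140),200),key=lambda b:np.hypot(*(b[0]-u)));p=onz(m,c,.07)
to(p[0],p[1],.014,1.294)
cv2.imwrite('pics/w3.png',im)
E
```

```text
(np.float64(250.06390126371838), np.float64(199.8415647652732))
[ 39.4 133.3] [0, 0, 95, 246, 15222] [0.515927   0.16474141 0.07      ]
[207.4  34.2] [135, 0, 115, 73, 4780] [0.65813786 0.19258218 0.07      ]
[360.2  53.4] [308, 0, 105, 111, 9379] [0.75635419 0.15193405 0.07      ]
[221.3 120.9] [207, 114, 30, 15, 246] [0.64946582 0.13557158 0.07      ]
[406.  193.5] [355, 144, 107, 101, 5199] [0.77344194 0.04170086 0.07      ]
[252.6 196.2] [226, 171, 54, 52, 2128] [0.65540611 0.07345216 0.07      ]
[506.3 305.4] [500, 295, 12, 26, 224] [ 0.84641207 -0.08846368  0.07      ]
[309.8 313.1] [287, 306, 40, 19, 307] [ 0.67424999 -0.04716651  0.07      ]
[417.9 348.1] [403, 338, 31, 20, 415] [ 0.76391465 -0.11413542  0.07      ]
{'t': 7.0, 'lin': [0.042, 0.009, 0.796], 'yaw': np.float64(1.292), 'ang': [-0.0006, 0.0003, -0.0007]}
```

View pics/w3.png

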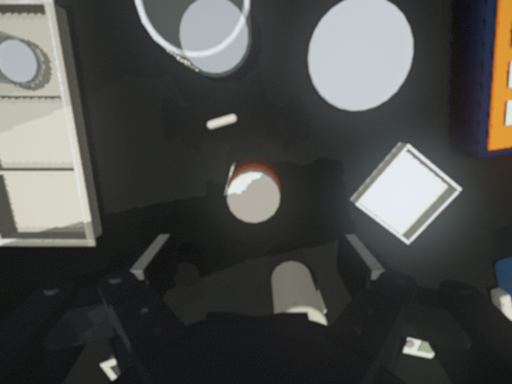

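>>> send_rows(
  series=[
    {"linear": [0.037,0.008,0.15],"angular": [0,0,0],"fingers": 0},
    {"linear": [0,0,0.18],"angular": [0,0,0],"fingers": 0},
    {"linear": [0,0,0.18],"angular": [0,0,0],"fingers": 0},
    {"linear": [0,0,0.15],"angular": [0,0,0],"fingers": 0},
    {"linear": [0,0,0.1],"angular": [0,0,0],"fingers": 0},
    {"linear": [0,0,0.04],"angular": [0,0,0],"fingers": 0},
    {"linear": [0,0,0],"angular": [0,0,0],"fingers": 0.3},
    {"linear": [0,0,0],"angular": [0,0,0],"fingers": 0.3},
  ],
)

```text
clock: 7.67
position: [0.6536, 0.0762, 0.0165]
tcp_rot: [3.141, -0.0, 1.297]
wrist_force: [0.1, -0.5, -0.0]
gripper_width: 0.747
grasp_force: 0.0
```

>>> send_rows(
  series=[
    {"linear": [-0.01,0,0.01],"angular": [0,0,0],"fingers": 1},
    {"linear": [0,0,0],"angular": [0,0,0],"fingers": 1},
    {"linear": [0,0,0],"angular": [0,0,0],"fingers": 1},
    {"linear": [0,0,0],"angular": [0,0,0],"fingers": 1},
    {"linear": [0,0,0],"angular": [0,0,0],"fingers": 1},
  ],
)

```text
clock: 8.08
position: [0.6552, 0.0742, 0.0169]
tcp_rot: [3.137, -0.001, 1.296]
wrist_force: [-0.1, 0.3, 6.2]
gripper_width: 0.548
grasp_force: 62.2
```

```bash
python3 - <<'E'
from h import *
to(.4587,.175,.07,1.294)
E
```

```text
{'t': 8.08, 'lin': [0.292, -1.442, -0.36], 'yaw': np.float64(1.296), 'ang': [0.0013, -0.0005, 0.0006]}
```

>>> send_rows(
  series=[
    {"linear": [0,0,-0.08],"angular": [0,0,0],"fingers": 1},
    {"linear": [0,0,-0.15],"angular": [0,0,0],"fingers": 1},
    {"linear": [0,-0.08,-0.13],"angular": [0,0,0],"fingers": 1},
    {"linear": [0.04,-0.16,0],"angular": [0,0,0],"fingers": 1},
    {"linear": [0.05,-0.2,0],"angular": [0,0,0],"fingers": 1},
    {"linear": [0.05,-0.2,0],"angular": [0,0,0],"fingers": 1},
    {"linear": [0.05,-0.2,0],"angular": [0,0,0],"fingers": 1},
    {"linear": [0.05,-0.2,0],"angular": [0,0,0],"fingers": 1},
  ],
)

```text
clock: 8.75
position: [0.5112, 0.1515, 0.068]
tcp_rot: [-3.141, 0.0, 1.295]
wrist_force: [0.8, 0.2, -2.4]
gripper_width: 0.544
grasp_force: 62.0
```

>>> send_rows(
  series=[
    {"linear": [0.05,-0.2,0],"angular": [0,0,0],"fingers": 1},
    {"linear": [0,-0.14,0],"angular": [0,0,0],"fingers": 1},
    {"linear": [0,-0.06,0],"angular": [0,0,0],"fingers": 1},
    {"linear": [0,0,0],"angular": [0,0,0],"fingers": 1},
    {"linear": [0,0,0],"angular": [0,0,0],"fingers": 1},
  ],
)

```text
clock: 9.17
position: [0.4579, 0.1745, 0.0684]
tcp_rot: [3.14, -0.0, 1.296]
wrist_force: [0.7, 0.2, -1.4]
gripper_width: 0.545
grasp_force: 62.0
```

```bash
python3 - <<'E'
from h import *
to(.4587,.175,.020,1.294)
cv2.imwrite('pics/w4.png',arm.get_image('wrist')[:,:,::-1])
E
```

```text
{'t': 9.17, 'lin': [0.004, 0.004, 0.323], 'yaw': np.float64(1.296), 'ang': [0.0005, -0.0, 0.0007]}
```

View pics/w4.png

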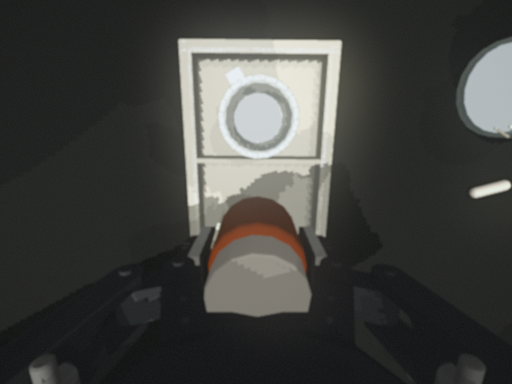

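>>> send_rows(
  series=[
    {"linear": [0.004,0.004,0.08],"angular": [0,0,0],"fingers": 1},
    {"linear": [0,0,0.1],"angular": [0,0,0],"fingers": 1},
    {"linear": [0,0,0.08],"angular": [0,0,0],"fingers": 1},
    {"linear": [0,0,0.03],"angular": [0,0,0],"fingers": 1},
    {"linear": [0,0,0.01],"angular": [0,0,0],"fingers": 1},
    {"linear": [0,0,0.01],"angular": [0,0,0],"fingers": 1},
    {"linear": [0,0,0.01],"angular": [0,0,0],"fingers": 1},
    {"linear": [0,0,0],"angular": [0,0,0],"fingers": 1},
  ],
)

```text
clock: 9.88
position: [0.4585, 0.1752, 0.0205]
tcp_rot: [3.141, -0.0, 1.296]
wrist_force: [0.7, -0.4, -1.6]
gripper_width: 0.545
grasp_force: 62.0
```

>>> send_rows(
  series=[
    {"linear": [0,0,0.006],"angular": [0,0,0],"fingers": 1},
    {"linear": [0,0,0],"angular": [0,0,0],"fingers": 1},
  ],
)

```text
clock: 10.05
position: [0.4586, 0.1753, 0.0199]
tcp_rot: [3.14, -0.001, 1.296]
wrist_force: [-0.1, -0.1, -1.2]
gripper_width: 0.544
grasp_force: 62.0
```

>>> send_rows(
  series=[
    {"linear": [0,0,0.007],"angular": [0,0,0],"fingers": 1},
    {"linear": [0,0,0],"angular": [0,0,0],"fingers": 1},
    {"linear": [0,0,0],"angular": [0,0,0],"fingers": 1},
  ],
)

```text
clock: 10.3
position: [0.4587, 0.1753, 0.0198]
tcp_rot: [3.14, -0.001, 1.296]
wrist_force: [-2.4, -0.7, 6.2]
gripper_width: 0.541
grasp_force: 62.6
```

>>> send_rows(
  series=[
    {"linear": [0,0,0.007],"angular": [0,0,0],"fingers": 1},
    {"linear": [0,0,0],"angular": [0,0,0],"fingers": 1},
    {"linear": [0,0,0],"angular": [0,0,0],"fingers": 1},
  ],
)

```text
clock: 10.55
position: [0.4587, 0.1753, 0.0198]
tcp_rot: [3.14, -0.001, 1.296]
wrist_force: [-4.8, -1.8, 10.6]
gripper_width: 0.548
grasp_force: 63.2
```

>>> send_rows(
  series=[
    {"linear": [0,0,-0.005],"angular": [0,0,0],"fingers": 0.38},
    {"linear": [0,0,0],"angular": [0,0,0],"fingers": 0.38},
    {"linear": [0,0,0],"angular": [0,0,0],"fingers": 0.38},
    {"linear": [0,0,-0.05],"angular": [0,0,0],"fingers": 0.38},
    {"linear": [0,0,-0.15],"angular": [0,0,0],"fingers": 0.38},
    {"linear": [0,0,-0.2],"angular": [0,0,0],"fingers": 0.2},
    {"linear": [0,0,-0.2],"angular": [0,0,0],"fingers": 0},
    {"linear": [0,0,-0.2],"angular": [0,0,0],"fingers": 0},
  ],
)

```text
clock: 11.22
position: [0.4576, 0.175, 0.1391]
tcp_rot: [-3.141, 0.0, 1.296]
wrist_force: [0.7, -0.2, 0.5]
gripper_width: 0.995
grasp_force: 0.0
```

```bash
python3 - <<'E'
from h import *
to(.6333,-.222,.14,1.294)
E
```

```text
{'t': 11.22, 'lin': [-2.229, 1.846, -0.007], 'yaw': np.float64(1.296), 'ang': [-0.0002, 0.0001, 0.0006]}
```

>>> send_rows(
  series=[
    {"linear": [-0.186,0.154,0],"angular": [0,0,0],"fingers": 0},
    {"linear": [-0.186,0.154,0],"angular": [0,0,0],"fingers": 0},
    {"linear": [-0.186,0.154,0],"angular": [0,0,0],"fingers": 0},
    {"linear": [-0.186,0.154,0],"angular": [0,0,0],"fingers": 0},
    {"linear": [-0.186,0.154,0],"angular": [0,0,0],"fingers": 0},
    {"linear": [-0.186,0.154,0],"angular": [0,0,0],"fingers": 0},
    {"linear": [-0.186,0.154,0],"angular": [0,0,0],"fingers": 0},
    {"linear": [-0.186,0.154,0],"angular": [0,0,0],"fingers": 0},
  ],
)

```text
clock: 11.88
position: [0.5758, -0.0917, 0.1381]
tcp_rot: [3.141, -0.0, 1.296]
wrist_force: [0.5, 0.4, 0.0]
gripper_width: 0.998
grasp_force: 0.0
```

>>> send_rows(
  series=[
    {"linear": [-0.186,0.154,0],"angular": [0,0,0],"fingers": 0},
    {"linear": [-0.186,0.154,0],"angular": [0,0,0],"fingers": 0},
    {"linear": [-0.186,0.154,0],"angular": [0,0,0],"fingers": 0},
    {"linear": [-0.186,0.154,0],"angular": [0,0,0],"fingers": 0},
    {"linear": [0,0,0],"angular": [0,0,0],"fingers": 0},
    {"linear": [0,0,0],"angular": [0,0,0],"fingers": 0},
  ],
)

```text
clock: 12.38
position: [0.6337, -0.2244, 0.1362]
tcp_rot: [-3.139, -0.0, 1.293]
wrist_force: [-0.2, 0.3, 0.1]
gripper_width: 0.998
grasp_force: 0.0
```

```bash
python3 - <<'E'
from h import *
m=arm.camera_model('wrist');im=arm.get_image('wrist')[:,:,::-1].copy()
H,S,V=cv2.split(cv2.cvtColor(im,cv2.COLOR_BGR2HSV))
u=proj(m,(.6333,-.222,.063));print(u)
for c,s in blobs((H>12)&(H<30)&(S>100)&(V>60),100): print(c,s,onz(m,c,.05))
cv2.imwrite('pics/w5.png',im)
E
```

```text
(np.float64(254.03456546733298), np.float64(199.26721272344426))
[256.6 188.6] [234, 162, 46, 53, 1868] [ 0.63696447 -0.21689621  0.05      ]
```

View pics/w5.png

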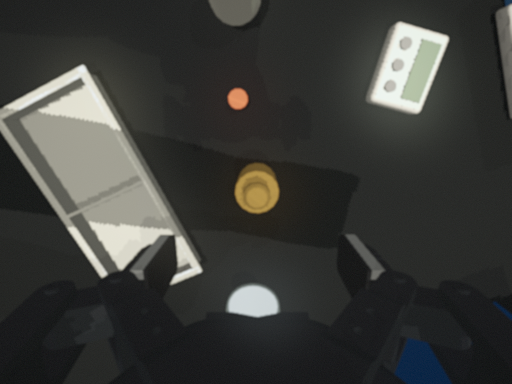

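```bash
python3 - <<'E'
from h import *
m=arm.camera_model('wrist');p=onz(m,(257,195),.063);print(p)
to(p[0],p[1],.014,1.294)
E
```

```text
[ 0.63653602 -0.21777658  0.063     ]
{'t': 12.43, 'lin': [0.038, 0.011, 0.82], 'yaw': np.float64(1.294), 'ang': [-0.0006, -0.0002, 0.0002]}
```

>>> send_rows(
  series=[
    {"linear": [0.03,0.01,0.15],"angular": [0,0,0],"fingers": 0},
    {"linear": [0,0,0.18],"angular": [0,0,0],"fingers": 0},
    {"linear": [0,0,0.18],"angular": [0,0,0],"fingers": 0},
    {"linear": [0,0,0.17],"angular": [0,0,0],"fingers": 0},
    {"linear": [0,0,0.1],"angular": [0,0,0],"fingers": 0},
    {"linear": [0,0,0.04],"angular": [0,0,0],"fingers": 0},
    {"linear": [0,0,0],"angular": [0,0,0],"fingers": 0.3},
    {"linear": [0,0,0],"angular": [0,0,0],"fingers": 0.4},
  ],
)

```text
clock: 13.1
position: [0.6369, -0.2177, 0.0161]
tcp_rot: [3.141, 0.0, 1.297]
wrist_force: [-0.0, 0.3, -0.0]
gripper_width: 0.744
grasp_force: 0.0
```

>>> send_rows(
  series=[
    {"linear": [0,0,0],"angular": [0,0,0],"fingers": 1},
    {"linear": [0,0,0],"angular": [0,0,0],"fingers": 1},
    {"linear": [0,0,0],"angular": [0,0,0],"fingers": 1},
    {"linear": [0,0,0],"angular": [0,0,0],"fingers": 1},
    {"linear": [0,0,0],"angular": [0,0,0],"fingers": 1},
  ],
)

```text
clock: 13.52
position: [0.6373, -0.2188, 0.018]
tcp_rot: [3.139, 0.0, 1.296]
wrist_force: [-3.5, 1.0, 6.4]
gripper_width: 0.447
grasp_force: 61.5
```

```bash
python3 - <<'E'
from h import *
to(.4393,.1067,.07,1.294)
E
```

```text
{'t': 13.52, 'lin': [1.73, -1.859, -0.352], 'yaw': np.float64(1.296), 'ang': [0.0008, 0.0001, 0.0006]}
```

>>> send_rows(
  series=[
    {"linear": [0,0,-0.08],"angular": [0,0,0],"fingers": 1},
    {"linear": [0,0,-0.15],"angular": [0,0,0],"fingers": 1},
    {"linear": [0,0,-0.12],"angular": [0,0,0],"fingers": 1},
    {"linear": [0.06,-0.065,0],"angular": [0,0,0],"fingers": 1},
    {"linear": [0.12,-0.13,0],"angular": [0,0,0],"fingers": 1},
    {"linear": [0.17,-0.18,0],"angular": [0,0,0],"fingers": 1},
    {"linear": [0.17,-0.18,0],"angular": [0,0,0],"fingers": 1},
    {"linear": [0.17,-0.18,0],"angular": [0,0,0],"fingers": 1},
  ],
)

```text
clock: 14.18
position: [0.5574, -0.0879, 0.067]
tcp_rot: [-3.141, -0.0, 1.295]
wrist_force: [0.7, 1.6, -4.4]
gripper_width: 0.447
grasp_force: 61.5
```

>>> send_rows(
  series=[
    {"linear": [0.17,-0.18,0],"angular": [0,0,0],"fingers": 1},
    {"linear": [0.17,-0.18,0],"angular": [0,0,0],"fingers": 1},
    {"linear": [0.17,-0.18,0],"angular": [0,0,0],"fingers": 1},
    {"linear": [0.17,-0.18,0],"angular": [0,0,0],"fingers": 1},
    {"linear": [0.17,-0.18,0],"angular": [0,0,0],"fingers": 1},
    {"linear": [0.12,-0.13,0],"angular": [0,0,0],"fingers": 1},
    {"linear": [0.06,-0.08,0],"angular": [0,0,0],"fingers": 1},
    {"linear": [0,0,0],"angular": [0,0,0],"fingers": 1},
  ],
)

```text
clock: 14.85
position: [0.4375, 0.1076, 0.0671]
tcp_rot: [-3.139, -0.001, 1.3]
wrist_force: [-0.8, -0.2, -5.1]
gripper_width: 0.447
grasp_force: 61.6
```

```bash
python3 - <<'E'
from h import *
to(.4393,.1067,.021,1.294)
cv2.imwrite('pics/w6.png',arm.get_image('wrist')[:,:,::-1])
E
```

```text
{'t': 14.85, 'lin': [-0.003, 0.014, 0.307], 'yaw': np.float64(1.3), 'ang': [-0.0009, -0.0003, 0.0019]}
```

View pics/w6.png

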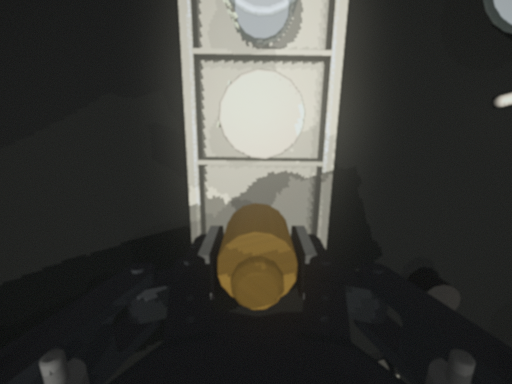

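>>> send_rows(
  series=[
    {"linear": [-0.003,0.014,0.08],"angular": [0,0,0.002],"fingers": 1},
    {"linear": [0,0,0.1],"angular": [0,0,0],"fingers": 1},
    {"linear": [0,0,0.07],"angular": [0,0,0],"fingers": 1},
    {"linear": [0,0,0.03],"angular": [0,0,0],"fingers": 1},
    {"linear": [0,0,0.01],"angular": [0,0,0],"fingers": 1},
    {"linear": [0,0,0.01],"angular": [0,0,0],"fingers": 1},
    {"linear": [0,0,0.007],"angular": [0,0,0],"fingers": 1},
    {"linear": [0,0,0],"angular": [0,0,0],"fingers": 1},
  ],
)

```text
clock: 15.57
position: [0.4427, 0.1039, 0.0218]
tcp_rot: [3.141, -0.0, 1.289]
wrist_force: [0.2, 1.1, -5.4]
gripper_width: 0.446
grasp_force: 61.6
```

>>> send_rows(
  series=[
    {"linear": [0,0,0.007],"angular": [0,0,0],"fingers": 1},
    {"linear": [0,0,0],"angular": [0,0,0],"fingers": 1},
    {"linear": [0,0,0],"angular": [0,0,0],"fingers": 1},
  ],
)

```text
clock: 15.82
position: [0.443, 0.104, 0.021]
tcp_rot: [3.14, -0.001, 1.29]
wrist_force: [0.6, -0.8, -3.6]
gripper_width: 0.45
grasp_force: 61.7
```

>>> send_rows(
  series=[
    {"linear": [0,0,0.007],"angular": [0,0,0],"fingers": 1},
    {"linear": [0,0,0],"angular": [0,0,0],"fingers": 1},
    {"linear": [0,0,0],"angular": [0,0,0],"fingers": 1},
  ],
)

```text
clock: 16.07
position: [0.4431, 0.104, 0.021]
tcp_rot: [3.14, -0.001, 1.29]
wrist_force: [-2.9, -0.0, 6.2]
gripper_width: 0.451
grasp_force: 62.6
```

>>> send_rows(
  series=[
    {"linear": [0,0,-0.003],"angular": [0,0,0],"fingers": 0.47},
    {"linear": [0,0,0],"angular": [0,0,0],"fingers": 0.45},
    {"linear": [0,0,0],"angular": [0,0,0],"fingers": 0.45},
    {"linear": [0,0,-0.05],"angular": [0,0,0],"fingers": 0.45},
    {"linear": [0,0,-0.18],"angular": [0,0,0],"fingers": 0.4},
    {"linear": [0,0,-0.24],"angular": [0,0,0],"fingers": 0.2},
    {"linear": [0,0,-0.24],"angular": [0,0,0],"fingers": 0},
    {"linear": [0,0,-0.24],"angular": [0,0,0],"fingers": 0},
  ],
)

```text
clock: 16.73
position: [0.4417, 0.1039, 0.1638]
tcp_rot: [-3.141, 0.0, 1.29]
wrist_force: [0.8, -0.1, 0.3]
gripper_width: 0.985
grasp_force: 0.0
```

```bash
python3 - <<'E'
from h import *
to(.662,-.051,.175,1.294)
E
```

```text
{'t': 16.73, 'lin': [-0.585, 1.698, -0.075], 'yaw': np.float64(1.29), 'ang': [-0.0001, 0.0, -0.0014]}
```

>>> send_rows(
  series=[
    {"linear": [-0.075,0.215,-0.04],"angular": [0,0,-0.001],"fingers": 0},
    {"linear": [-0.075,0.215,-0.04],"angular": [0,0,0],"fingers": 0},
    {"linear": [-0.075,0.215,0],"angular": [0,0,0],"fingers": 0},
    {"linear": [-0.075,0.215,0],"angular": [0,0,0],"fingers": 0},
    {"linear": [-0.075,0.215,0],"angular": [0,0,0],"fingers": 0},
    {"linear": [-0.075,0.215,0],"angular": [0,0,0],"fingers": 0},
    {"linear": [-0.075,0.215,0],"angular": [0,0,0],"fingers": 0},
    {"linear": [-0.06,0.19,0],"angular": [0,0,0],"fingers": 0},
  ],
)

```text
clock: 17.4
position: [0.664, -0.0519, 0.1742]
tcp_rot: [3.141, 0.0, 1.292]
wrist_force: [0.8, -0.4, 1.0]
gripper_width: 0.999
grasp_force: 0.0
```

>>> send_rows(
  series=[
    {"linear": [0,0,0],"angular": [0,0,0],"fingers": 0},
    {"linear": [0,0,0],"angular": [0,0,0],"fingers": 0},
  ],
)

```text
clock: 17.57
position: [0.6629, -0.0513, 0.1723]
tcp_rot: [-3.139, 0.0, 1.291]
wrist_force: [-1.3, 0.9, -0.3]
gripper_width: 1.002
grasp_force: 0.0
```

```bash
python3 - <<'E'
from h import *
m=arm.camera_model('wrist');im=arm.get_image('wrist')[:,:,::-1].copy()
H,S,V=cv2.split(cv2.cvtColor(im,cv2.COLOR_BGR2HSV))
print(proj(m,(.662,-.051,.112)))
for c,s in blobs((H>100)&(H<125)&(S>140)&(V>90),100):
    p=onz(m,c,.108);print(c,s,p)
to(.662,-.051,.047,1.294)
cv2.imwrite('pics/w7.png',im)
E
```

```text
(np.float64(254.1101627544641), np.float64(206.44763118864043))
[488.  159.2] [457, 141, 55, 52, 908] [ 0.84598449 -0.06514995  0.108     ]
[256.6 206.4] [240, 187, 35, 39, 1074] [ 0.66353876 -0.05277417  0.108     ]
[503.7 284.7] [497, 268, 15, 30, 173] [ 0.85299898 -0.18263041  0.108     ]
{'t': 17.62, 'lin': [-0.004, 0.001, 0.842], 'yaw': np.float64(1.292), 'ang': [-0.0007, -0.0001, -0.0006]}
```

View pics/w7.png

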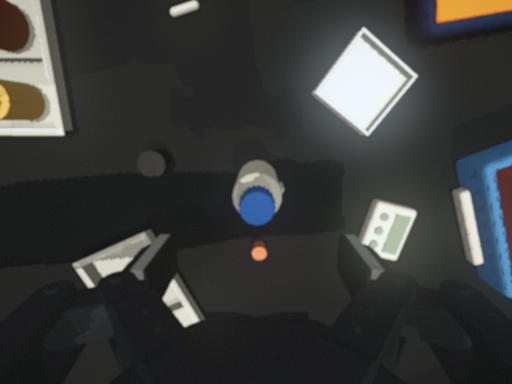

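>>> send_rows(
  series=[
    {"linear": [0,0.003,0.13],"angular": [0,0,0],"fingers": 0},
    {"linear": [0,0,0.18],"angular": [0,0,0],"fingers": 0},
    {"linear": [0,0,0.18],"angular": [0,0,0],"fingers": 0},
    {"linear": [0,0,0.18],"angular": [0,0,0],"fingers": 0},
    {"linear": [0,0,0.12],"angular": [0,0,0],"fingers": 0},
    {"linear": [0,0,0.05],"angular": [0,0,0],"fingers": 0},
    {"linear": [0,0,0],"angular": [0,0,0],"fingers": 0.3},
    {"linear": [0,0,0],"angular": [0,0,0],"fingers": 0.3},
  ],
)

```text
clock: 18.28
position: [0.6628, -0.0497, 0.0495]
tcp_rot: [3.141, -0.0, 1.294]
wrist_force: [0.8, -0.2, 0.9]
gripper_width: 0.748
grasp_force: 0.0
```

>>> send_rows(
  series=[
    {"linear": [0,0,0],"angular": [0,0,0],"fingers": 1},
    {"linear": [0,0,0],"angular": [0,0,0],"fingers": 1},
    {"linear": [0,0,0],"angular": [0,0,0],"fingers": 1},
    {"linear": [0,0,0],"angular": [0,0,0],"fingers": 1},
    {"linear": [0,0,0],"angular": [0,0,0],"fingers": 1},
  ],
)

```text
clock: 18.7
position: [0.6644, -0.0504, 0.0515]
tcp_rot: [3.138, -0.001, 1.293]
wrist_force: [-2.7, 0.8, 6.1]
gripper_width: 0.517
grasp_force: 61.5
```

```bash
python3 - <<'E'
from h import *
to(.475,-.1416,.11,1.294)
E
```

```text
{'t': 18.7, 'lin': [-0.931, -1.046, -0.395], 'yaw': np.float64(1.293), 'ang': [0.0013, -0.0003, -0.0004]}
```

>>> send_rows(
  series=[
    {"linear": [0,0,-0.08],"angular": [0,0,0],"fingers": 1},
    {"linear": [0,0,-0.15],"angular": [0,0,0],"fingers": 1},
    {"linear": [0,0,-0.12],"angular": [0,0,0],"fingers": 1},
    {"linear": [-0.06,-0.07,0],"angular": [0,0,0],"fingers": 1},
    {"linear": [-0.12,-0.13,0],"angular": [0,0,0],"fingers": 1},
    {"linear": [-0.15,-0.17,0],"angular": [0,0,0],"fingers": 1},
    {"linear": [-0.15,-0.17,0],"angular": [0,0,0],"fingers": 1},
    {"linear": [-0.15,-0.17,0],"angular": [0,0,0],"fingers": 1},
  ],
)

```text
clock: 19.37
position: [0.5337, -0.1126, 0.1012]
tcp_rot: [3.141, 0.0, 1.293]
wrist_force: [-0.1, -0.6, -1.0]
gripper_width: 0.515
grasp_force: 61.5
```

>>> send_rows(
  series=[
    {"linear": [-0.15,-0.17,0],"angular": [0,0,0],"fingers": 1},
    {"linear": [-0.1,-0.11,0],"angular": [0,0,0],"fingers": 1},
    {"linear": [-0.05,-0.056,0],"angular": [0,0,0],"fingers": 1},
    {"linear": [0,0,0],"angular": [0,0,0],"fingers": 1},
    {"linear": [0,0,0],"angular": [0,0,0],"fingers": 1},
  ],
)

```text
clock: 19.78
position: [0.4746, -0.1418, 0.1014]
tcp_rot: [3.139, -0.0, 1.292]
wrist_force: [-0.3, -0.2, -1.2]
gripper_width: 0.515
grasp_force: 61.6
```

```bash
python3 - <<'E'
from h import *
to(.475,-.1416,.0545,1.294)
cv2.imwrite('pics/w8.png',arm.get_image('wrist')[:,:,::-1])
E
```

```text
{'t': 19.78, 'lin': [0.002, 0.002, 0.313], 'yaw': np.float64(1.292), 'ang': [0.0007, -0.0001, -0.0007]}
```

View pics/w8.png

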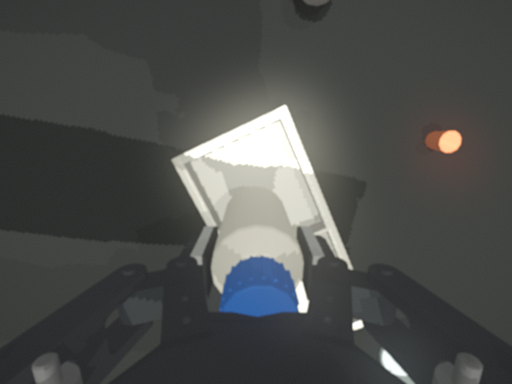

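>>> send_rows(
  series=[
    {"linear": [0.002,0.002,0.08],"angular": [0,0,0],"fingers": 1},
    {"linear": [0,0,0.1],"angular": [0,0,0],"fingers": 1},
    {"linear": [0,0,0.07],"angular": [0,0,0],"fingers": 1},
    {"linear": [0,0,0.03],"angular": [0,0,0],"fingers": 1},
    {"linear": [0,0,0.015],"angular": [0,0,0],"fingers": 1},
    {"linear": [0,0,0.01],"angular": [0,0,0],"fingers": 1},
    {"linear": [0,0,0],"angular": [0,0,0],"fingers": 1},
    {"linear": [0,0,0],"angular": [0,0,0],"fingers": 1},
  ],
)

```text
clock: 20.5
position: [0.4751, -0.1416, 0.0554]
tcp_rot: [3.14, 0.0, 1.293]
wrist_force: [0.8, 0.4, -1.3]
gripper_width: 0.519
grasp_force: 61.6
```

>>> send_rows(
  series=[
    {"linear": [0,0,0.007],"angular": [0,0,0],"fingers": 1},
    {"linear": [0,0,0],"angular": [0,0,0],"fingers": 1},
    {"linear": [0,0,0],"angular": [0,0,0],"fingers": 1},
  ],
)

```text
clock: 20.75
position: [0.4751, -0.1417, 0.0546]
tcp_rot: [3.139, 0.0, 1.293]
wrist_force: [0.9, -0.5, -0.1]
gripper_width: 0.517
grasp_force: 61.6
```

>>> send_rows(
  series=[
    {"linear": [0,0,0.007],"angular": [0,0,0],"fingers": 1},
    {"linear": [0,0,0],"angular": [0,0,0],"fingers": 1},
    {"linear": [0,0,0],"angular": [0,0,0],"fingers": 1},
  ],
)

```text
clock: 21.0
position: [0.4752, -0.1418, 0.0545]
tcp_rot: [3.139, 0.0, 1.293]
wrist_force: [-1.1, 0.7, 4.9]
gripper_width: 0.516
grasp_force: 62.1
```

>>> send_rows(
  series=[
    {"linear": [0,0,-0.003],"angular": [0,0,0],"fingers": 0.35},
    {"linear": [0,0,0],"angular": [0,0,0],"fingers": 0.2},
    {"linear": [0,0,0],"angular": [0,0,0],"fingers": 0},
    {"linear": [0,0,-0.07],"angular": [0,0,0],"fingers": 0},
    {"linear": [0,0,-0.18],"angular": [0,0,0],"fingers": 0},
    {"linear": [0,0,-0.22],"angular": [0,0,0],"fingers": 0},
    {"linear": [0,0,-0.22],"angular": [0,0,0],"fingers": 0},
    {"linear": [0,0,-0.2],"angular": [0,0,0],"fingers": 0},
  ],
)

```text
clock: 21.67
position: [0.474, -0.1412, 0.1891]
tcp_rot: [3.141, 0.0, 1.293]
wrist_force: [0.3, -0.4, 0.1]
gripper_width: 0.999
grasp_force: 0.0
```

```bash
python3 - <<'E'
from h import *
to(.588,-.368,.18,1.294)
E
```

```text
{'t': 21.67, 'lin': [-1.245, 1.146, 0.061], 'yaw': np.float64(1.293), 'ang': [0.0002, 0.0, -0.0004]}
```

>>> send_rows(
  series=[
    {"linear": [-0.15,0.14,0],"angular": [0,0,0],"fingers": 0},
    {"linear": [-0.16,0.145,0],"angular": [0,0,0],"fingers": 0},
    {"linear": [-0.16,0.145,0],"angular": [0,0,0],"fingers": 0},
    {"linear": [-0.16,0.145,0],"angular": [0,0,0],"fingers": 0},
    {"linear": [-0.16,0.145,0.03],"angular": [0,0,0],"fingers": 0},
    {"linear": [-0.16,0.145,0.03],"angular": [0,0,0],"fingers": 0},
    {"linear": [-0.16,0.145,0],"angular": [0,0,0],"fingers": 0},
    {"linear": [-0.135,0.135,0],"angular": [0,0,0],"fingers": 0},
  ],
)

```text
clock: 22.33
position: [0.5881, -0.3698, 0.1773]
tcp_rot: [-3.141, 0.0, 1.292]
wrist_force: [-0.0, -0.1, 0.2]
gripper_width: 0.994
grasp_force: 0.0
```

>>> send_rows(
  series=[
    {"linear": [0,0,0],"angular": [0,0,0],"fingers": 0},
    {"linear": [0,0,0],"angular": [0,0,0],"fingers": 0},
  ],
)

```text
clock: 22.5
position: [0.5877, -0.3691, 0.1756]
tcp_rot: [-3.139, -0.001, 1.291]
wrist_force: [-0.6, -0.0, 0.9]
gripper_width: 1.0
grasp_force: 0.0
```

```bash
python3 - <<'E'
from h import *
m=arm.camera_model('wrist');im=arm.get_image('wrist')[:,:,::-1].copy()
print(proj(m,(.588,-.368,.108)),proj(m,(.588,-.368,0)))
to(.588,-.368,.068,1.294)
cv2.imwrite('pics/w9.png',im)
E
```

```text
(np.float64(255.3263759090653), np.float64(202.60104720321428)) (np.float64(256.060515494943), np.float64(175.92170056288347))
{'t': 22.55, 'lin': [-0.001, 0.003, 0.727], 'yaw': np.float64(1.292), 'ang': [-0.0006, -0.0004, -0.0006]}
```

View pics/w9.png

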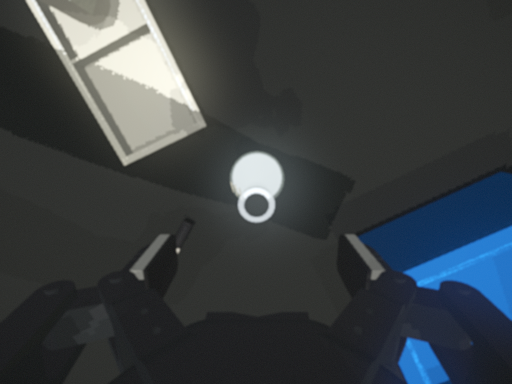

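>>> send_rows(
  series=[
    {"linear": [-0.01,0.005,0.12],"angular": [0,0,0],"fingers": 0},
    {"linear": [0,0,0.18],"angular": [0,0,0],"fingers": 0},
    {"linear": [0,0,0.18],"angular": [0,0,0],"fingers": 0.1},
    {"linear": [0,0,0.15],"angular": [0,0,0],"fingers": 0.2},
    {"linear": [0,0,0.06],"angular": [0,0,0],"fingers": 0.3},
    {"linear": [0,0,0.03],"angular": [0,0,0],"fingers": 0.4},
    {"linear": [0,0,0],"angular": [0,0,0],"fingers": 0.5},
    {"linear": [0,0,0],"angular": [0,0,0],"fingers": 0.5},
  ],
)

```text
clock: 23.22
position: [0.5891, -0.3698, 0.072]
tcp_rot: [3.139, 0.001, 1.293]
wrist_force: [1.4, 0.4, 0.6]
gripper_width: 0.501
grasp_force: 0.0
```

>>> send_rows(
  series=[
    {"linear": [0,0,0],"angular": [0,0,0],"fingers": 0.8},
    {"linear": [0,0,0],"angular": [0,0,0],"fingers": 1},
    {"linear": [0,0,0],"angular": [0,0,0],"fingers": 1},
    {"linear": [0,0,0],"angular": [0,0,0],"fingers": 1},
    {"linear": [0,0,0],"angular": [0,0,0],"fingers": 1},
  ],
)

```text
clock: 23.63
position: [0.5895, -0.3707, 0.0728]
tcp_rot: [3.138, 0.002, 1.293]
wrist_force: [-2.2, 0.3, 6.2]
gripper_width: 0.315
grasp_force: 58.5
```

```bash
python3 - <<'E'
from h import *
to(.491,-.2465,.12,1.294)
E
```

```text
{'t': 23.63, 'lin': [0.615, -0.857, -0.319], 'yaw': np.float64(1.293), 'ang': [0.0013, 0.0005, -0.0004]}
```

>>> send_rows(
  series=[
    {"linear": [0,0,0],"angular": [0,0,0],"fingers": 0.55},
    {"linear": [0,0,0],"angular": [0,0,0],"fingers": 0.5},
    {"linear": [0,0,0.02],"angular": [0,0,0],"fingers": 0.5},
    {"linear": [0,0,0.02],"angular": [0,0,0],"fingers": 0.5},
    {"linear": [0,0,0],"angular": [0,0,0],"fingers": 0.8},
    {"linear": [0,0,0],"angular": [0,0,0],"fingers": 1},
    {"linear": [0,0,0],"angular": [0,0,0],"fingers": 1},
    {"linear": [0,0,0],"angular": [0,0,0],"fingers": 1},
  ],
)

```text
clock: 24.3
position: [0.5883, -0.3695, 0.0633]
tcp_rot: [-3.141, -0.0, 1.293]
wrist_force: [-0.5, -1.5, -0.5]
gripper_width: 0.303
grasp_force: 56.6
```

>>> send_rows(
  series=[
    {"linear": [0,0,0],"angular": [0,0,0],"fingers": 1},
    {"linear": [0,0,0],"angular": [0,0,0],"fingers": 1},
  ],
)

```text
clock: 24.47
position: [0.5884, -0.3696, 0.0636]
tcp_rot: [3.142, -0.0, 1.293]
wrist_force: [0.7, -0.0, -0.7]
gripper_width: 0.3
grasp_force: 56.6
```

>>> send_rows(
  series=[
    {"linear": [0,0,-0.06],"angular": [0,0,0],"fingers": 1},
    {"linear": [0,0,-0.12],"angular": [0,0,0],"fingers": 1},
    {"linear": [0,0,-0.12],"angular": [0,0,0],"fingers": 1},
    {"linear": [0,0,-0.02],"angular": [0,0,0],"fingers": 1},
    {"linear": [0,0,0],"angular": [0,0,0],"fingers": 1},
  ],
)

```text
clock: 24.88
position: [0.5898, -0.3708, 0.115]
tcp_rot: [3.136, 0.002, 1.293]
wrist_force: [0.5, 1.2, -0.9]
gripper_width: 0.3
grasp_force: 56.6
```

```bash
python3 - <<'E'
from h import *
to(.491,-.2465,.11,1.294)
im=arm.get_image('scene')[:,:,::-1]
cv2.imwrite('pics/s2.png',cv2.resize(im[100:384,100:400],None,fx=2,fy=2,interpolation=2))
E
```

```text
{'t': 24.88, 'lin': [0.616, -0.861, 0.027], 'yaw': np.float64(1.293), 'ang': [0.0017, 0.0007, -0.0004]}
```

View pics/s2.png

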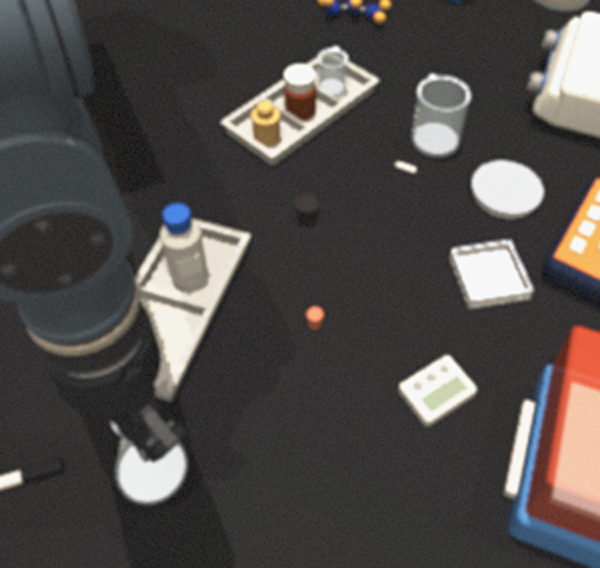

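>>> send_rows(
  series=[
    {"linear": [0.04,-0.06,0],"angular": [0,0,0],"fingers": 1},
    {"linear": [0.1,-0.13,0],"angular": [0,0,0],"fingers": 1},
    {"linear": [0.12,-0.16,0],"angular": [0,0,0],"fingers": 1},
    {"linear": [0.12,-0.16,0],"angular": [0,0,0],"fingers": 1},
    {"linear": [0.11,-0.16,0],"angular": [0,0,0],"fingers": 1},
    {"linear": [0.08,-0.12,0],"angular": [0,0,0],"fingers": 1},
    {"linear": [0.046,-0.07,0],"angular": [0,0,0],"fingers": 1},
    {"linear": [0,0,0],"angular": [0,0,0],"fingers": 1},
  ],
)

```text
clock: 25.6
position: [0.487, -0.2425, 0.1101]
tcp_rot: [-3.137, -0.002, 1.294]
wrist_force: [-0.6, 0.4, -1.3]
gripper_width: 0.303
grasp_force: 56.8
```

```bash
python3 - <<'E'
from h import *
to(.491,-.2465,.0666,1.294)
cv2.imwrite('pics/w10.png',arm.get_image('wrist')[:,:,::-1])
E
```

```text
{'t': 25.6, 'lin': [-0.019, 0.034, 0.29], 'yaw': np.float64(1.294), 'ang': [-0.0014, -0.0006, 0.0001]}
```

View pics/w10.png

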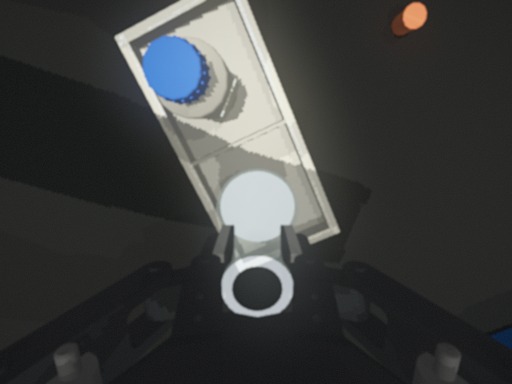

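>>> send_rows(
  series=[
    {"linear": [-0.012,0.025,0.06],"angular": [0,0,0],"fingers": 1},
    {"linear": [0,0,0.08],"angular": [0,0,0],"fingers": 1},
    {"linear": [0,0,0.07],"angular": [0,0,0],"fingers": 1},
    {"linear": [0,0,0.03],"angular": [0,0,0],"fingers": 1},
    {"linear": [0,0,0.02],"angular": [0,0,0],"fingers": 1},
    {"linear": [0,0,0.01],"angular": [0,0,0],"fingers": 1},
    {"linear": [0,0,0],"angular": [0,0,0],"fingers": 1},
    {"linear": [0,0,0],"angular": [0,0,0],"fingers": 1},
  ],
)

```text
clock: 26.32
position: [0.493, -0.2484, 0.0715]
tcp_rot: [3.141, 0.0, 1.293]
wrist_force: [-0.2, 0.6, -0.6]
gripper_width: 0.304
grasp_force: 56.8
```

>>> send_rows(
  series=[
    {"linear": [0,0,0.008],"angular": [0,0,0],"fingers": 1},
    {"linear": [0,0,0],"angular": [0,0,0],"fingers": 1},
    {"linear": [0,0,0],"angular": [0,0,0],"fingers": 1},
  ],
)

```text
clock: 26.57
position: [0.493, -0.2483, 0.0705]
tcp_rot: [3.141, 0.0, 1.293]
wrist_force: [0.2, -0.0, -0.4]
gripper_width: 0.305
grasp_force: 56.8
```

>>> send_rows(
  series=[
    {"linear": [0,0,0.014],"angular": [0,0,0],"fingers": 1},
    {"linear": [0,0,0],"angular": [0,0,0],"fingers": 1},
    {"linear": [0,0,0],"angular": [0,0,0],"fingers": 1},
  ],
)

```text
clock: 26.82
position: [0.4927, -0.2481, 0.0678]
tcp_rot: [-3.141, -0.0, 1.293]
wrist_force: [-0.4, -0.1, -0.1]
gripper_width: 0.303
grasp_force: 56.8
```

>>> send_rows(
  series=[
    {"linear": [0,0,0.007],"angular": [0,0,0],"fingers": 1},
    {"linear": [0,0,0],"angular": [0,0,0],"fingers": 1},
    {"linear": [0,0,0],"angular": [0,0,0],"fingers": 1},
  ],
)

```text
clock: 27.07
position: [0.4927, -0.2481, 0.0668]
tcp_rot: [-3.141, -0.0, 1.293]
wrist_force: [0.0, 1.2, -0.2]
gripper_width: 0.301
grasp_force: 56.8
```

>>> send_rows(
  series=[
    {"linear": [0,0,0.007],"angular": [0,0,0],"fingers": 1},
    {"linear": [0,0,0],"angular": [0,0,0],"fingers": 1},
    {"linear": [0,0,0],"angular": [0,0,0],"fingers": 1},
  ],
)

```text
clock: 27.32
position: [0.4927, -0.2481, 0.0658]
tcp_rot: [-3.141, -0.0, 1.293]
wrist_force: [0.5, 0.5, -1.3]
gripper_width: 0.3
grasp_force: 56.8
```

>>> send_rows(
  series=[
    {"linear": [0,0,0.007],"angular": [0,0,0],"fingers": 1},
    {"linear": [0,0,0],"angular": [0,0,0],"fingers": 1},
    {"linear": [0,0,0],"angular": [0,0,0],"fingers": 1},
  ],
)

```text
clock: 27.57
position: [0.4929, -0.2483, 0.0653]
tcp_rot: [3.141, 0.0, 1.293]
wrist_force: [-0.2, -0.1, 1.1]
gripper_width: 0.301
grasp_force: 57.3
```

>>> send_rows(
  series=[
    {"linear": [0,0,0.007],"angular": [0,0,0],"fingers": 1},
    {"linear": [0,0,0],"angular": [0,0,0],"fingers": 1},
    {"linear": [0,0,0],"angular": [0,0,0],"fingers": 1},
  ],
)

```text
clock: 27.82
position: [0.493, -0.2483, 0.0653]
tcp_rot: [3.141, 0.0, 1.293]
wrist_force: [-2.3, 0.5, 6.0]
gripper_width: 0.306
grasp_force: 58.1
```

Contact at the tray floor. Release and rise.

>>> send_rows(
  series=[
    {"linear": [0,0,-0.003],"angular": [0,0,0],"fingers": 0.6},
    {"linear": [0,0,0],"angular": [0,0,0],"fingers": 0.4},
    {"linear": [0,0,0],"angular": [0,0,0],"fingers": 0.2},
    {"linear": [0,0,-0.05],"angular": [0,0,0],"fingers": 0},
    {"linear": [0,0,-0.15],"angular": [0,0,0],"fingers": 0},
    {"linear": [0,0,-0.2],"angular": [0,0,0],"fingers": 0},
    {"linear": [0,0,-0.2],"angular": [0,0,0],"fingers": 0},
    {"linear": [0,0,-0.2],"angular": [0,0,0],"fingers": 0},
  ],
)

```text
clock: 28.48
position: [0.4924, -0.2479, 0.1854]
tcp_rot: [-3.141, -0.0, 1.293]
wrist_force: [0.1, 0.0, -0.4]
gripper_width: 1.0
grasp_force: 0.0
```

>>> send_rows(
  series=[
    {"linear": [0,-0.2,0],"angular": [0,0,0],"fingers": 0},
    {"linear": [0,-0.25,0],"angular": [0,0,0],"fingers": 0},
    {"linear": [0,-0.25,0],"angular": [0,0,0],"fingers": 0},
    {"linear": [0,-0.25,0],"angular": [0,0,0],"fingers": 0},
    {"linear": [0,-0.2,0],"angular": [0,0,0],"fingers": 0},
    {"linear": [0,0,0],"angular": [0,0,0],"fingers": 0},
    {"linear": [0,0,0],"angular": [0,0,0],"fingers": 0},
    {"linear": [0,0,0],"angular": [0,0,0],"fingers": 0},
  ],
)

```text
clock: 29.15
position: [0.3276, -0.2013, 0.1848]
tcp_rot: [3.14, 0.001, 1.292]
wrist_force: [-0.8, -1.0, -0.4]
gripper_width: 1.0
grasp_force: 0.0
```

```bash
python3 - <<'E'
from h import *
t=arm.get_image('top')[:,:,::-1];s=arm.get_image('scene')[:,:,::-1]
a=cv2.resize(t[110:270,90:430],(790,372),interpolation=2)
b=cv2.resize(s[100:384,120:400],(222,225),interpolation=2)
c=np.zeros((597,790,3),'uint8');c[:372]=a;c[372:597,:222]=b
d=cv2.resize(s[200:360,100:250],(422//2*2-200,225),interpolation=2);c[372:,230:230+d.shape[1]]=d
cv2.imwrite('pics/fin.png',c)
E
```

```text
(no output)
```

View pics/fin.png

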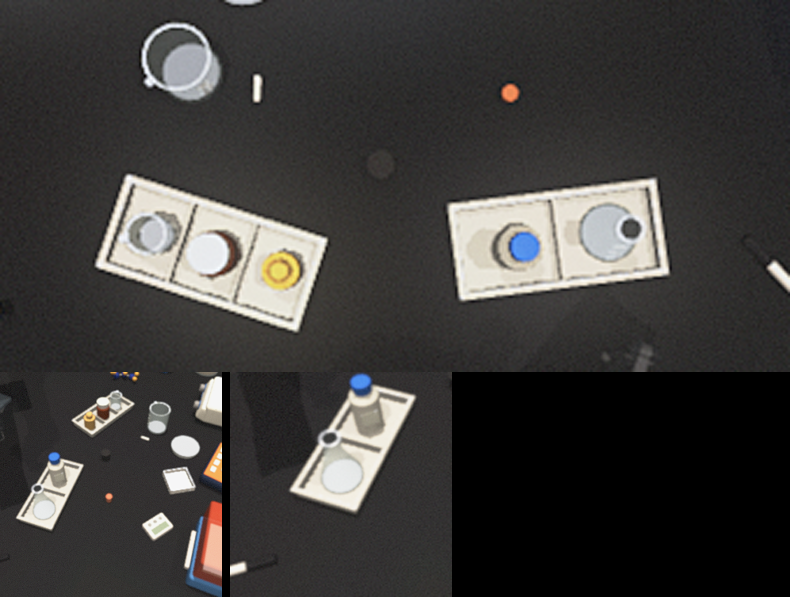

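```bash
python3 -c "
from station import arm
print(arm.job_done())"
```

```text
the job is handed in; nothing more can be done
None
```

Both kits are made up and the job is handed in after about 29 s of the 136 s. The last pictures show all five pieces upright, one to a bay in their own trays, with the large beaker where it started; the verdict was not reported back.

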